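Lock the battery hatch with the coin key

TASK

Lock the battery hatch of the grey unit: take the coin key out of its holder, feel its blade into the cap's slot, press the cap down against its spring and turn it a quarter turn clockwise, then let it spring back up into its locked notch. Turn it with the key, not with the fingers, never bear on the cap, down or sideways, with more than 30 N, and leave the other things on the table where they are. Finally stand the key back in its holder, upright and fully home as you found it.

Things in the scene. Friction and masses are not known exactly. Their poses are not given: they have to be found in the camera images.
- unit: Grey plastic box 110 mm (x) by 150 mm (y) by 42 mm high, held fast to the table; origin at the middle of its underside, x and y along those sides. In its top is a well with a black carrier plate that carries the hatch cap.
- well (a point): Nominal cap centre on the unit (axes as the unit), at the cap's top face when sprung up, 48 mm above the table. The cap is round, bare metal, 48 mm across, stands 6 mm out of the box, and has one straight slot across its middle: 34 mm long, 5 mm wide, 6 mm deep, flat floor. The carrier lets the true centre lie up to 5 mm off this point along +y or -y only: not measured, see press.
- cap (a joint): Turn of the cap, rad, clockwise seen from above. At 0 (unlocked) the slot lies along x of well. Hard stop at 1.48. A hidden bayonet lug holds it: sprung up it turns freely only from 0 to about 0.22 (unlocked notch) and 1.26 to 1.48 (locked notch); between, it turns only while pressed down 3.2 mm or more, against light friction (about 0.1 N m).
- press (a joint): How far the cap is pushed down, m: 0 up, 0.0045 bottomed (hard). Spring: 5 N to start, 9 N at 3.2 mm, 10.5 N at the bottom. It springs up by itself in either notch and stays 3.2 mm down between them. The carrier shifts sideways (unit's y) only under some 7 N and stays where left, so a blade slid across the cap under 5 to 7 N finds the slot by dropping in.
- key_mid (a point): The coin key, centre of its handle: black plastic, 32 mm (x) by 12 mm (y) by 50 mm high (z). A flat steel blade 22 mm wide (x) and 3 mm thick (y) stands 14 mm out below the handle; its tip is 39 mm below this point. About 70 g. At the start it stands upright in its holder, blade down, x along the holder's x. The same turned half round.
- key_tip (a point): The key's blade tip, middle of its lower edge (axes as key_mid).
- rest (a point): Key holder: aluminium block 60 mm (x) by 44 mm (y) by 30 mm high on a 90 by 70 mm steel foot, fixed. This point is the middle of the slit's mouth in its top face, 30 mm above the table. Slit 26 mm along x, 6 mm along y, 22 mm deep, chamfered. The key stands in it with the handle's underside on the top face, the blade tip 14 mm below this point.
- recorder: Bystander: black stick recorder, 80 by 20 by 11 mm, loose on the table; origin at its underside.
- battery: Bystander: grey flat battery, 50 by 26 by 13 mm, loose; origin at its underside.
- watch: Bystander: wrist watch laid flat, 145 by 40 by 12 mm, loose; origin at its underside.
- glasses_case: Bystander: black spectacles case, 60 by 150 by 42 mm, loose; origin at its underside.
- driver: Bystander: screwdriver lying on the table, too narrow for the slot's job; origin at its underside.
- carton_small: Bystander: small cardboard carton, 80 by 60 by 45 mm, loose; origin at its underside.
- cup: Bystander: white mug, 76 mm across, 85 mm high, loose; origin at its underside.
There are look-alikes about, which are no part of the job. Leave any green or turquoise look-alike of the unit alone.

How it is judged (in metres and radians):
On the way, in this order (a step that is already met when the one before it is completed fails the run):
1. the key's blade is down in the cap's slot, cap still unlocked (z of key_tip in the frame of well below -0.0065 m and horizontal distance between key_tip and well below 0.01 m and contact force between key and cap above 0.3 N and value of joint cap below 0.4 rad), for 0.1 s.
2. the cap is turned under the key, held pressed down, towards the locked notch (value of joint cap above 0.6 rad and value of joint press above 0.0025 m and contact force between key and cap above 0.3 N), for 0.1 s.
3. the cap has sprung up in its locked notch (value of joint cap above 1.2 rad and value of joint press below 0.0012 m), for 0.1 s.
At the end, for the whole second after the job is handed in: The cap stands locked (turned more than 1.2 rad and sprung up to within 1.2 mm of its top position) and the key stands in its holder again, blade tip at least 11 mm below the slit's mouth and within 5 mm of its middle, upright within 0.1 rad, at rest and released (all of step 3 and horizontal distance between key_tip and rest below 0.005 m and z of key_tip in the frame of rest below -0.011 m and angle between key_mid's own z axis and vertical below 0.1 rad and linear speed of key below 0.02 m/s); the robot touches nothing.
It fails at once if the key bears on the cap with more than 30 N (contact force between key and cap above 30 N).
It fails at once if the fingers work the cap directly (contact force between the fingers and cap above 1 N).
It fails at once if one of the other things is moved more than 25 mm (distance of any of recorder, battery, watch, glasses_case, driver, carton_small, cup from where it was at the start of the episode above 0.025 m).
It also fails if it takes over 72 s, if anything falls off the work surface, if the arm or the gripper's body presses on something with over 40 N, if the wrist force passes 120 N, or if a joint passes its speed limit or range.

ROBOT

A 6-joint arm with a two-finger parallel gripper is mounted at the origin on the work surface. World frame = base frame: x ahead of the robot, y to its left, z up, the work surface at z = 0. Lengths are in mm, angles in rad, forces in N, time in s.
With the tool pointing down it reaches from about 350 to 875 mm from the base axis. Payload 4.2 kg.
Tool frame: the origin (TCP) lies at the very end of the fingers, on their centre line; the grasp point (between the pads) lies 19 mm behind it (arm.grip_point_offset is the distance from the TCP to the grasp point, in mm); z points along the fingers, y is the direction in which the jaws open and shut (so a half turn about z gives the same grasp; the last joint's range is limited). The gripper opens to 85 mm and grips with 20 to 120 N. Pads are 22 mm wide; open, the fingers measure 114 mm over their backs; the gripper's body (76 mm by 85 mm) begins 54 mm behind the grasp point. The pads swing forward as they close: fully open they stand 13 mm farther back than shut.
Start: joints at [1.465, 0.385, 0.008, 0, -1.194, -0.259], TCP at [222.944, 583.862, 231.312] pointing down, gripper open.
Joint ranges: [-3.14, 3.14], [-1.21, 2.06], [-1.07, 1.41], [-3.16, 2.05], [-2.99, -0.16], [-3.1, 3.1]. Speed limits (rad/s): [2.79, 2.79, 3.14, 3.14, 3.14, 3.14].

INTERFACE

Orientations are given as a unit quaternion [x, y, z, w].
In Python, from bench import arm gives the robot as it stands.
- The arm moves only by the tool drive_tool, never from a script. Its argument "steps" is a list of rows, each a list of 5 numbers: the shift along the tool's x, y, z in m, then the turn about the tool's z in degrees, then the finger opening in m, from 0 to 0.0854. A call has 1 to 20 rows; each row shifts and turns the commanded pose from where the row before left it, along the tool's axes as they then stand; what a row does not reach is not made up. A row lasts 1/10 s, in which the tool goes at most 50 mm and 8.59 degrees, less where a joint would pass 70% of its speed; a pose out of reach is approached as far as the arm can. A call is refused whole if a number of a shift passes 0.05 or a number of a turn 8.59, either way. A call with a gripper value outside its range is refused whole. The fingers move at their own pace and stop on an object; the grip force is fixed at half the most. Time passes only in rows, so rows that do not move let the fingers close. It gives the time, the measured TCP pose, the force and the opening at its end, in the units of the state.
- arm.read_state(): the state, without advancing time (a new reading comes with each control period).
- arm.get_image(name): name is "side" or "top"; returns (picture, depth): 384x512x3 uint8, blue, green, red; 384x512 float32, mm along the optical axis (not along the pixel's ray), 0 where there is no reading.
- arm.camera_params(name): a dict with "K" (3x3 intrinsics, pixels), "dist" ([k1, k2, p1, p2, k3] as OpenCV has them; the pictures are not rectified), "world_to_cam" (4x4, takes a point from world to camera coordinates). Camera axes: x right, y up, looking along -z (the intrinsics and any distortion apply to the point x, -y, -z); pixel columns grow to the right and rows downward; lengths in mm; the calibration is good to about 2 mm. A picture is of the moment at which its call begins. camera_params takes no time and is no camera call.
- arm.job_done(): hands the job in, once; it reports no verdict.
The state is a dict: "clock": time; "joints": joint angles; "joint_vel": joint speeds; "joint_efforts": joint torques, N m; "position": TCP position; "ee_rot": TCP orientation; "contact_force": force on the tool from outside, world axes, zero at the start; "wrist_torque": the same for the moment, N m; "gripper_width": finger opening in mm.
Only numpy, scipy, OpenCV 4.12 (cv2) and the standard library are available. Lean on these libraries where they do the work, as an engineer would, in place of code of your own. Each camera call takes 0.05 s, during which the arm holds its last target.

## Working session

There is one attempt and no reset: what is moved stays moved. The work goes in short steps, Python scripts to look and compute and a tool call to move; the robot and the scene stay as the last step left them, time stands still between calls to the robot, and variables do not carry over. Pictures are saved under pics/ and viewed, and the job is handed in when it is done.

Besides the shell and the picture viewer there is one more tool, called after "Request:" as name(argument=value, ...) on one line, values as JSON. drive_tool: Moves the arm, as the interface text tells. Its arguments: {"type":"object","properties":{"steps":{"type":"array"}},"required":["steps"]}

```bash
mkdir -p pics; ls; cat > h.py <<'E'
import numpy as np, cv2
from bench import arm
def grab(n,tag):
    im,d=arm.get_image(n); cv2.imwrite(f'pics/{tag}.png',im); np.save(f'pics/{tag}_d.npy',d); np.save(f'pics/{tag}_i.npy',im); return im,d
def ray(n,uv):
    p=arm.camera_params(n);K=np.array(p['K'],float);D=np.array(p['dist'],float);T=np.array(p['world_to_cam'],float)
    q=cv2.undistortPoints(np.array(uv,float).reshape(-1,1,2),K,D).reshape(-1,2)
    dc=np.c_[q[:,0],-q[:,1],-np.ones(len(q))]
    R=T[:3,:3];o=-R.T@T[:3,3]
    return o,dc@R
def onz(n,uv,z):
    o,d=ray(n,uv); s=(z-o[2])/d[:,2]; return o+d*s[:,None]
def depthpt(n,uv,dm):
    o,d=ray(n,uv); uv=np.array(uv,int).reshape(-1,2); return o+d*dm[uv[:,1],uv[:,0]][:,None]
def cloud(n,dm):
    v,u=np.mgrid[0:384,0:512]; o,d=ray(n,np.c_[u.ravel(),v.ravel()]); P=o+d*dm.ravel()[:,None]; P[dm.ravel()==0]=np.nan; return P.reshape(384,512,3)
def proj(n,P):
    p=arm.camera_params(n);K=np.array(p['K'],float);D=np.array(p['dist'],float);T=np.array(p['world_to_cam'],float)
    c=np.atleast_2d(P)@T[:3,:3].T+T[:3,3]; c=c*[1,-1,-1]
    return cv2.projectPoints(c.reshape(-1,1,3),np.zeros(3),np.zeros(3),K,D)[0].reshape(-1,2)
E
python3 - <<'E'
from h import *
print(arm.read_state())
for n in('side','top'):
    grab(n,n+'0'); p=arm.camera_params(n); T=np.array(p['world_to_cam']); print(n,p['K'],p['dist'],-T[:3,:3].T@T[:3,3])
E
```

```text
pics
{'clock': 0.0, 'joints': array([ 1.46458760e+00,  3.85580969e-01,  6.56550738e-03, -4.69252573e-04,
       -1.19400743e+00, -2.58619941e-01]), 'joint_vel': array([-7.33539869e-04,  1.17984866e-03, -2.78090927e-04, -1.20755461e-03,
        5.98997565e-04, -6.06988356e-05]), 'joint_efforts': array([-2.22110175e-04, -3.92297137e+01,  1.88398325e+01,  4.18625593e+00,
       -4.66775353e-03,  1.25458364e-06]), 'position': array([222.76083871, 583.30363063, 230.18766919]), 'ee_rot': array([ 9.83392248e-01, -1.81489394e-01, -1.32682249e-04,  1.12665101e-03]), 'contact_force': array([0.2991797 , 0.63144855, 1.00953341]), 'wrist_torque': array([-0.01885498, -0.00689061, -0.02742511]), 'gripper_width': 85.44403989040927}
side [[351.63031038   0.         256.49489091]
 [  0.         351.63031038 192.04305359]
 [  0.           0.           1.        ]] [-0.05620609  0.          0.          0.          0.        ] [ 178.63564536 -740.86938992  767.98910763]
top [[368.03379958   0.         253.80186745]
 [  0.         368.03379958 194.94268179]
 [  0.           0.           1.        ]] [-0.0510252  0.         0.         0.         0.       ] [378.72666637  -1.98766786 948.16121344]
```

View pics/top0.png

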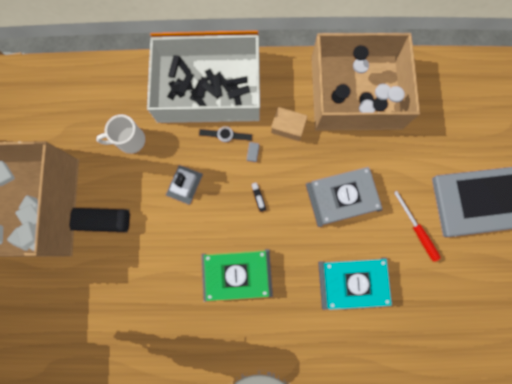

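View pics/side0.png

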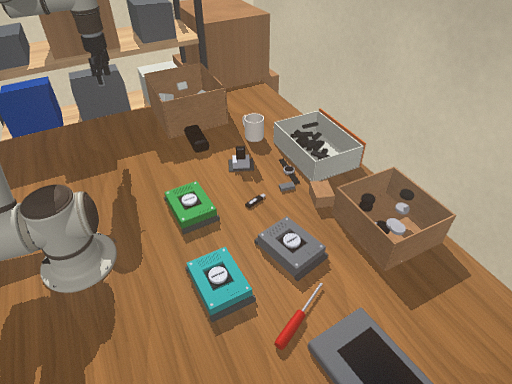

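The top view shows the grey unit at about (345,196) with its cap at (347,194). The holder with the black key is at about (184,184). The green and turquoise units are at (236,275) and (358,285).

```bash
python3 - <<'E'
from h import *
t=np.load('pics/top0_i.npy');s=np.load('pics/side0_i.npy')
a=cv2.resize(t[150:240,295:395],(500,450),interpolation=cv2.INTER_CUBIC)
b=cv2.resize(t[155:215,155:215],(300,300),interpolation=cv2.INTER_CUBIC)
cv2.imwrite('pics/z1.png',np.hstack([a,cv2.copyMakeBorder(b,0,150,0,0,0)]))
a=cv2.resize(s[205:285,245:335],(450,400),interpolation=cv2.INTER_CUBIC)
b=cv2.resize(s[140:180,220:260],(320,320),interpolation=cv2.INTER_CUBIC)
cv2.imwrite('pics/z2.png',np.hstack([a,cv2.copyMakeBorder(b,0,80,0,0,0)]))
P=cloud('top',np.load('pics/top0_d.npy'))
for uv in [(347,188),(347,200),(325,205),(184,184),(180,181),(176,178),(190,192),(150,180),(300,180)]: print(uv,P[uv[1],uv[0]].round(1))
E
```

```text
(347, 188) [ 552.2 -227.7   43.4]
(347, 200) [ 520.9 -224.7   48.8]
(325, 205) [ 510.  -170.5   43.4]
(184, 184) [570.7 184.   31.5]
(180, 181) [571.3 187.2  65. ]
(176, 178) [576.1 194.5  77.8]
(190, 192) [554.9 173.4   3.3]
(150, 180) [589.7 281.8  -1.4]
(300, 180) [ 5.838e+02 -1.158e+02 -4.000e-01]
```

View pics/z1.png

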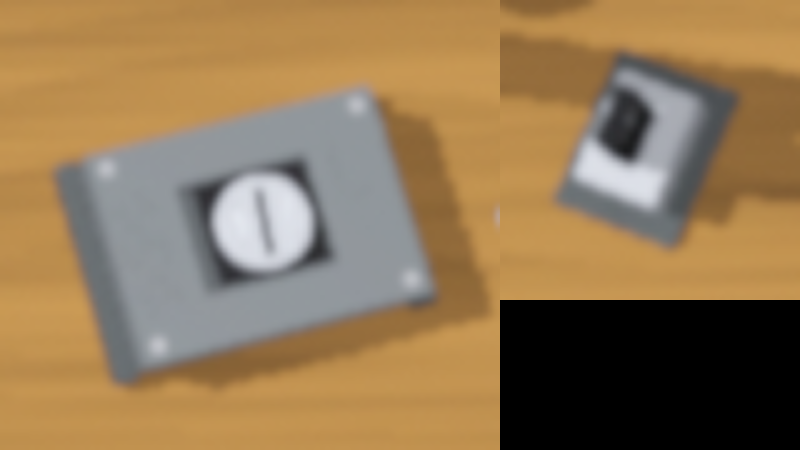

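View pics/z2.png

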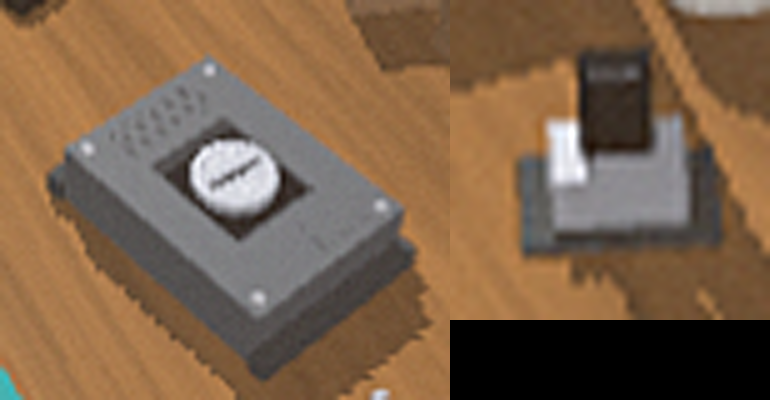

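```bash
cat >> h.py <<'E'
def tri(a,b):
    o1,d1=ray('top',[a]);o2,d2=ray('side',[b]);A=np.zeros((3,3));y=np.zeros(3)
    for o,d in((o1,d1[0]),(o2,d2[0])):
        d=d/np.linalg.norm(d);M=np.eye(3)-np.outer(d,d);A+=M;y+=M@o
    X=np.linalg.solve(A,y); return X
E
python3 - <<'E'
from h import *
t=np.load('pics/top0_i.npy');s=np.load('pics/side0_i.npy')
def blobs(im,box,thr,amin,amax,inv=False):
    x0,y0,x1,y1=box; c=im[y0:y1,x0:x1]; k=6
    g=cv2.resize(c,None,fx=k,fy=k,interpolation=cv2.INTER_CUBIC)
    sat=g.max(2).astype(int)-g.min(2); v=g.min(2).astype(int)
    m=((v>thr) if not inv else (g.max(2)<thr)).astype(np.uint8)
    n,l,st,ce=cv2.connectedComponentsWithStats(m)
    out=[]
    for i in range(1,n):
        if amin*k*k<st[i,4]<amax*k*k:
            cn=max(cv2.findContours((l==i).astype(np.uint8),0,1)[0],key=len)
            e=cv2.fitEllipse(cn); f=lambda q:((np.array(q)+.5)/k-.5+[x0,y0]).round(2)
            out.append((f(ce[i]),f(e[0]),np.round(np.array(e[1])/k,1),round(e[2],1),round(st[i,4]/k/k,1)))
    return out
print('T cap/screws');T=blobs(t,(300,155,385,235),185,1,600)
for b in T: print(*b, onz('top',[b[1]],42 if b[4]<50 else 48).round(1))
print('S');
for b in blobs(s,(250,210,330,280),170,1,800): print(*b, onz('side',[b[1]],42 if b[4]<50 else 48).round(1))
print('T key')
for b in blobs(t,(160,160,210,210),60,5,400,True): print(*b, onz('top',[b[0]],80).round(1))
print('S key')
for b in blobs(s,(220,140,260,180),70,5,400,True): print(*b, onz('side',[b[0]],55).round(1))
P=cloud('top',np.load('pics/top0_d.npy'))[160:210,160:210].reshape(-1,3)
for lo,hi in((26,34),(72,84),(40,84)):
    Q=P[(P[:,2]>lo)&(P[:,2]<hi)]; r=cv2.minAreaRect(Q[:,:2].astype(np.float32)); print(lo,hi,len(Q),Q.mean(0).round(1),r)
P=cloud('side',np.load('pics/side0_d.npy'))[140:180,220:260].reshape(-1,3)
for lo,hi in((26,34),(72,84),(40,84)):
    Q=P[(P[:,2]>lo)&(P[:,2]<hi)]; r=cv2.minAreaRect(Q[:,:2].astype(np.float32)); print('s',lo,hi,len(Q),Q.mean(0).round(1),r)
E
```

```text
T cap/screws
[347.07 193.91] [347.11 193.91] [17.9 18.5] 103.3 235.9 [[ 536.4 -226.    48. ]]
[326.21 218.64] [326.2  218.64] [1.5 1.5] 41.1 2.2 [[ 476.1 -172.2   42. ]]
S
[286.42 218.58] [286.42 218.58] [1.6 1.6] 0.0 2.5 [[ 565.4 -151.9   42. ]]
[291.4  239.49] [291.39 239.47] [13.1 17.2] 97.0 159.7 [[ 535.  -229.9   48. ]]
[262.05 234.22] [262.05 234.23] [1.9 2.2] 140.1 3.7 [[ 476.  -173.1   42. ]]
[320.72 245.67] [320.72 245.67] [1.6 1.8] 107.3 2.6 [[ 596.4 -279.5   42. ]]
[296.25 264.1 ] [296.25 264.1 ] [1.8 2.3] 125.4 3.7 [[ 507.2 -301.3   42. ]]
T key
[179.91 179.96] [179.92 179.82] [ 6.8 12. ] 15.7 57.1 [[570.6 184.3  80. ]]
S key
[240.22 152.74] [240.2  152.27] [ 9.8 14.7] 179.5 96.2 [[575.3 185.7  55. ]]
[250.7  162.73] [250.13 163.93] [ 3.2 11.7] 16.0 17.3 [[582.6 117.1  55. ]]
[238.05 169.38] [237.74 169.4 ] [ 1.1 14.5] 89.2 11.6 [[529.7 103.3  55. ]]
26 34 246 [573.8 186.6  29.9] ((577.2750244140625, 190.86317443847656), (44.864479064941406, 59.79745864868164), 67.62713623046875)
72 84 69 [576.9 190.   79.1] ((577.3045043945312, 190.92404174804688), (12.406283378601074, 32.026268005371094), 67.37689971923828)
40 84 117 [575.5 188.9  69.6] ((577.2645263671875, 190.84161376953125), (12.56290054321289, 32.02858352661133), 67.49492645263672)
s 26 34 89 [574.4 182.5  28.2] ((575.2169799804688, 186.5274200439453), (43.96044921875, 59.727699279785156), 69.20890045166016)
s 72 84 28 [576.5 185.4  76.9] ((576.2937622070312, 187.81695556640625), (16.47389793395996, 27.664749145507812), 64.62677001953125)
s 40 84 97 [574.4 184.1  62.2] ((575.4755859375, 187.67774963378906), (17.42664337158203, 29.02395248413086), 64.62677001953125)
```

```bash
python3 - <<'E'
from h import *
t=np.load('pics/top0_i.npy')
for n,bx in(('top',(295,150,395,240)),('side',(245,205,335,285))):
    C=cloud(n,np.load(f'pics/{n}0_d.npy'));x0,y0,x1,y1=bx;Q=C[y0:y1,x0:x1].reshape(-1,3)
    for lo,hi in((39,44.5),(46,51)):
        q=Q[(Q[:,2]>lo)&(Q[:,2]<hi)]; print(n,lo,len(q),np.median(q[:,2]).round(1),cv2.minAreaRect(q[:,:2].astype(np.float32)))
# slot dark px in cap (top), rectified to z=48 plane 0.25mm
o=np.array([536.,-226.]);N=240
jj,ii=np.mgrid[0:N,0:N]; W=np.c_[(o[0]+30-ii.ravel()*0+0).repeat(1)*0+o[0]+30-jj.ravel()*.25,o[1]+30-ii.ravel()*.25,np.full(N*N,48.)]
for n in('top','side'):
    uv=proj(n,W).astype(np.float32).reshape(N,N,2)
    im=np.load(f'pics/{n}0_i.npy'); r=cv2.remap(im,uv[...,0],uv[...,1],cv2.INTER_CUBIC); cv2.imwrite(f'pics/rect_{n}.png',cv2.resize(r,(480,480)))
    g=cv2.cvtColor(r,6); yy,xx=np.nonzero((g<150)&((np.hypot(ii-120,jj-120)*.25)<19))
    X=np.c_[o[0]+30-yy*.25,o[1]+30-xx*.25].astype(np.float32); w=(200-g[yy,xx].astype(float)); 
    m=np.average(X,axis=0,weights=w); ev=np.linalg.eigh(np.cov((X-m).T,aweights=w))
    print(n,'slot',m,np.degrees(np.arctan2(ev[1][1,1],ev[1][0,1])),cv2.minAreaRect(X))
E
python3 -c "
import cv2,numpy as np
cv2.imwrite('pics/rr.png',np.hstack([cv2.imread('pics/rect_top.png')[:,:390],cv2.imread('pics/rect_side.png')[:,:400]]))"
```

```text
top 39 2024 41.8 ((537.46728515625, -225.44647216796875), (110.51370239257812, 152.56524658203125), 13.446879386901855)
top 46 228 47.9 ((536.4050903320312, -223.55943298339844), (86.94666290283203, 136.77235412597656), 10.9085054397583)
side 39 1405 41.5 ((541.7186279296875, -226.2314453125), (372.87091064453125, 150.41114807128906), 12.602293968200684)
side 46 156 47.9 ((537.3178100585938, -229.0233612060547), (45.12105941772461, 45.26791000366211), 23.04122543334961)Traceback (most recent call last):
  File "<stdin>", line 15, in <module>
    raise ZeroDivisionError(
        "Weights sum to zero, can't be normalized")
ZeroDivisionError: Weights sum to zero, can't be normalized
[ WARN:0@0.034] global loadsave.cpp:275 findDecoder imread_('pics/rect_side.png'): can't open/read file: check file path/integrity
Traceback (most recent call last):
TypeError: 'NoneType' object is not subscriptable
```

```bash
python3 - <<'E'
from h import *
print(proj('top',[[536.4,-226,48]]),proj('side',[[536.4,-226,48]]))
o=np.array([536.,-226.]);N=240
jj,ii=np.mgrid[0:N,0:N]; W=np.c_[o[0]+30-jj.ravel()*.25,o[1]+30-ii.ravel()*.25,np.full(N*N,48.)]
out=[]
for n in('top','side'):
    uv=proj(n,W).astype(np.float32).reshape(N,N,2)
    im=np.load(f'pics/{n}0_i.npy'); r=cv2.remap(im,uv[...,0],uv[...,1],cv2.INTER_CUBIC); out.append(cv2.resize(r,(400,400)))
    g=cv2.cvtColor(r,6); yy,xx=np.nonzero((g<175)&((np.hypot(ii-120,jj-120)*.25)<17))
    X=np.c_[o[0]+30-yy*.25,o[1]+30-xx*.25].astype(np.float32); print(n,len(X),g.min())
    if len(X)<5: continue
    w=(200-g[yy,xx].astype(float)); 
    m=np.average(X,axis=0,weights=w); ev=np.linalg.eigh(np.cov((X-m).T,aweights=w))
    print(n,'slot',m,np.degrees(np.arctan2(ev[1][1,1],ev[1][0,1])),cv2.minAreaRect(X))
cv2.imwrite('pics/rr.png',np.hstack(out))
E
```

```text
[[347.11202658 193.90853194]] [[291.0864591 238.3142667]]
top 1656 46
top slot [ 536.47616562 -226.74886975] -171.971162582703 ((536.4814453125, -226.74258422851562), (29.378490447998047, 3.9118502140045166), 7.969610214233398)
side 3053 18
side slot [ 535.53420461 -229.42532793] -171.62802559921954 ((536.3959350585938, -229.67691040039062), (33.67129135131836, 7.603265762329102), 6.061789035797119)
```

View pics/rr.png

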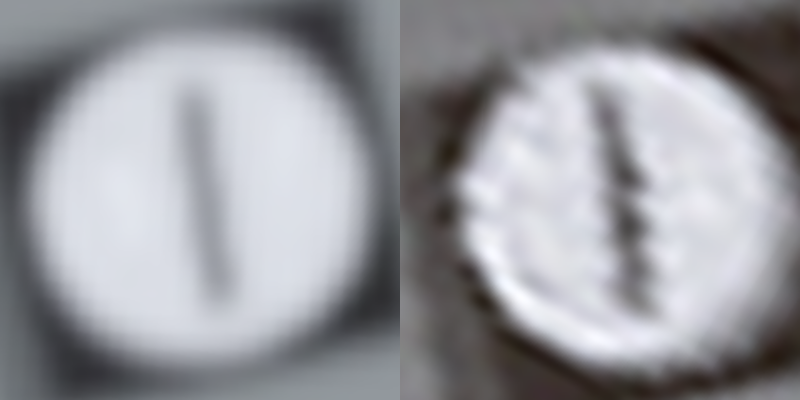

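```bash
cat >> h.py <<'E'
from scipy.spatial.transform import Rotation as Ro
def st():
    s=arm.read_state();R=Ro.from_quat(s['ee_rot']).as_matrix();print('t',round(s['clock'],2),'pos',s['position'].round(2),'yaw',np.degrees(np.arctan2(R[1,0],R[0,0])).round(2),'z',R[:,2].round(4),'F',s['contact_force'].round(2),'M',s['wrist_torque'].round(2),'w',round(s['gripper_width'],2),'q',s['joints'].round(2));return s,R
def to(tgt,yaw):
    s,R=st(); d=R.T@(np.array(tgt)-s['position'])
    y=np.degrees(np.arctan2(R[1,0],R[0,0])); print('tool delta mm',d.round(2),'turn tool-z deg',round(-((yaw-y+180)%360-180),2))
E
python3 -c "
from h import *
to([577,190,180],-22.4)"
```

```text
t 0.1 pos [222.79 583.38 230.32] yaw -20.91 z [-6.0e-04 -1.9e-03 -1.0e+00] F [-0.5  -0.15  0.36] M [ 0.03  0.06 -0.02] w 85.46 q [ 1.46  0.39  0.01 -0.   -1.19 -0.26]
tool delta mm [471.27 240.95  50.87] turn tool-z deg 1.49
```

Request:
drive_tool(steps=[[0.039,0.02,0,0,0.0854],[0.039,0.02,0,0,0.0854],[0.039,0.02,0,0,0.0854],[0.039,0.02,0,0,0.0854],[0.039,0.02,0,0,0.0854],[0.039,0.02,0,0,0.0854],[0.039,0.02,0,0,0.0854],[0.039,0.02,0,0,0.0854],[0.039,0.02,0,0,0.0854],[0.039,0.02,0,0,0.0854],[0.039,0.02,0,0,0.05],[0.039,0.02,0,1.5,0.05],[0,0,0,0,0.05]])

```text
clock: 1.4
position: [576.8, 188.9, 230.2]
ee_rot: [0.98, -0.197, -0.0, 0.001]
contact_force: [-0.9, -0.4, -0.3]
gripper_width: 49.8
```

```bash
python3 -c "
from h import *
to([577,190,120],-22.4)
grab('top','top1');grab('side','side1')
for n in('top','side'): print(proj(n,[arm.read_state()['position']]))
a=np.load('pics/top1_i.npy')[100:250,100:260];b=np.load('pics/side1_i.npy')[80:200,180:308]
cv2.imwrite('pics/z3.png',np.hstack([cv2.resize(a,(400,375)),cv2.resize(b,(400,375))]))
"
```

```text
t 1.4 pos [576.76 188.87 230.18] yaw -22.76 z [-0.0011 -0.0014 -1.    ] F [-0.91 -0.37 -0.35] M [ 0.04  0.05 -0.01] w 49.82 q [ 0.58  0.36 -0.04  0.   -1.18  0.59]
tool delta mm [ -0.16  -1.32 110.17] turn tool-z deg -0.36
[[160.94312813 162.24946227]]
[[237.34838054 106.59230999]]
```

View pics/z3.png

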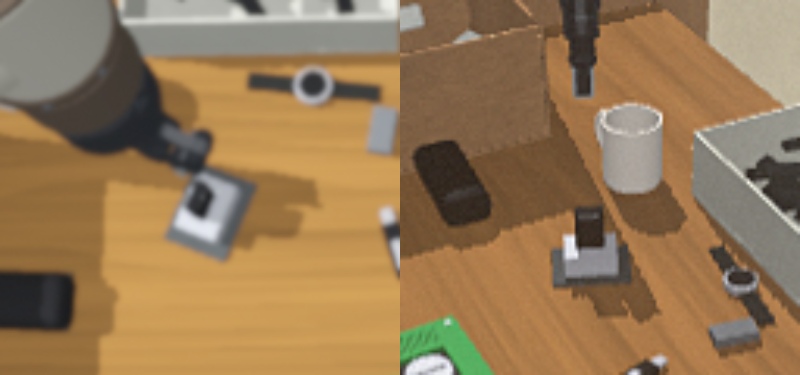

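Request:
drive_tool(steps=[[0,-0.001,0.04,0,0.045],[0,0,0.04,0,0.045],[0,0,0.04,-0.3,0.045],[0,0,0.04,0,0.045],[0,0,0.026,0,0.045],[0,0,0,0,0.035],[0,0,0,0,0.03]])

```text
clock: 2.2
position: [574.9, 194.7, 45.8]
ee_rot: [0.982, -0.191, 0.0, 0.0]
contact_force: [-0.3, 0.3, 1.0]
gripper_width: 29.7
```

```bash
python3 -c "
from h import *
to([577,189.5,41],-22.4)
grab('top','top2');grab('side','side2')
a=np.load('pics/top2_i.npy')[140:220,140:225];b=np.load('pics/side2_i.npy')[130:190,208:272]
cv2.imwrite('pics/z4.png',np.hstack([cv2.resize(a,(400,375)),cv2.resize(b,(400,375))]))
"
```

```text
t 2.2 pos [574.87 194.71  45.84] yaw -21.98 z [ 4.e-04 -3.e-04 -1.e+00] F [-0.33  0.3   1.05] M [-0.   -0.01  0.01] w 29.72 q [ 0.59  0.54 -0.26  0.   -0.77  0.59]
tool delta mm [3.92 4.03 4.84] turn tool-z deg 0.42
```

View pics/z4.png

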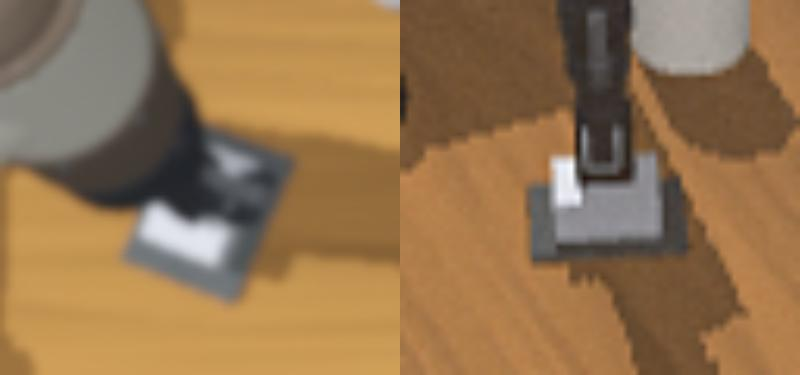

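Request:
drive_tool(steps=[[0.002,0.002,0,0.2,0.03],[0.002,0.002,0.002,0.2,0.03],[0,0,0.002,0,0.03],[0,0,0,0,0.03]])

```text
clock: 2.7
position: [577.0, 188.0, 41.3]
ee_rot: [0.981, -0.195, -0.0, 0.0]
contact_force: [0.2, -1.1, -0.3]
gripper_width: 30.1
```

```bash
python3 -c "
from h import *
to([577,189.5,41],-22.4)
im,d=grab('side','side2')
im,d=grab('top','top2')
a=np.load('pics/top2_i.npy')[140:220,140:225];b=np.load('pics/side2_i.npy')[130:190,208:272]
cv2.imwrite('pics/z4.png',np.hstack([cv2.resize(a,(400,375)),cv2.resize(b,(400,375))]))
"
```

```text
t 2.7 pos [577.04 188.05  41.29] yaw -22.54 z [-2.e-04 -0.e+00 -1.e+00] F [ 0.2  -1.07 -0.27] M [0.04 0.   0.03] w 30.12 q [ 0.58  0.55 -0.26 -0.   -0.77  0.6 ]
tool delta mm [-0.6  -1.33  0.29] turn tool-z deg -0.14
```

View pics/z4.png

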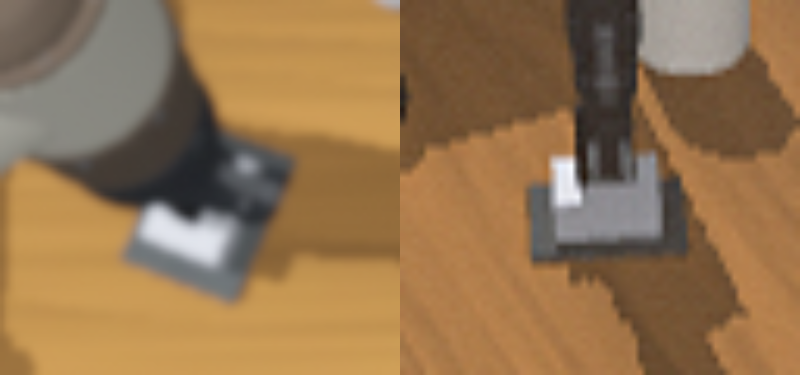

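Request:
drive_tool(steps=[[0,-0.001,0,0,0.022],[0,0,0,0,0.018],[0,0,0,0,0.016],[0,0,0,0,0.016]])

```text
clock: 3.2
position: [577.5, 189.3, 41.3]
ee_rot: [0.981, -0.195, -0.0, 0.0]
contact_force: [-0.3, 0.6, -0.2]
gripper_width: 15.9
```

```bash
python3 -c "
from h import *
to([577,189.5,41],-22.4)"
```

```text
t 3.2 pos [577.47 189.35  41.28] yaw -22.5 z [-1.e-04 -0.e+00 -1.e+00] F [-0.33  0.64 -0.25] M [-0.02 -0.02 -0.02] w 15.93 q [ 0.58  0.55 -0.26  0.   -0.77  0.6 ]
tool delta mm [-0.49  0.04  0.28] turn tool-z deg -0.1
```

Request:
drive_tool(steps=[[0,0,0,0,0.014],[0,0,0,0,0.013],[0,0,0,0,0.0125],[0,0,0,0,0.0125]])

```text
clock: 3.6
position: [577.5, 189.3, 41.3]
ee_rot: [0.981, -0.195, 0.0, -0.0]
contact_force: [0.1, -0.2, 0.2]
gripper_width: 12.3
```

```bash
python3 -c "
from h import *
to([577,189.5,41],-22.4)"
```

```text
t 3.6 pos [577.49 189.32  41.33] yaw -22.5 z [ 0.  0. -1.] F [ 0.14 -0.24  0.21] M [ 0.01  0.   -0.02] w 12.33 q [ 0.58  0.55 -0.26 -0.   -0.77  0.6 ]
tool delta mm [-0.52  0.02  0.33] turn tool-z deg -0.1
```

Request:
drive_tool(steps=[[0,0,0,0,0.009],[0,0,0,0,0.005],[0,0,0,0,0.0],[0,0,0,0,0.0],[0,0,0,0,0.0]])

```text
clock: 4.1
position: [577.6, 189.4, 41.4]
ee_rot: [0.981, -0.195, 0.0, -0.0]
contact_force: [-0.0, -0.4, 0.6]
gripper_width: 11.4
```

```bash
python3 -c "
from h import *
to([577,189.5,41],-22.4)"
```

```text
t 4.1 pos [577.56 189.35  41.41] yaw -22.5 z [ 2.e-04  1.e-04 -1.e+00] F [-0.02 -0.37  0.6 ] M [-0.05 -0.03  0.01] w 11.41 q [ 0.58  0.55 -0.26  0.   -0.77  0.6 ]
tool delta mm [-0.58  0.08  0.41] turn tool-z deg -0.1
```

Request:
drive_tool(steps=[[0,0,-0.005,0,0],[0,0,-0.01,0,0],[0,0,-0.015,0,0],[0,0,-0.02,0,0],[0,0,-0.025,0,0],[0,0,-0.025,0,0],[0,0,-0.02,0,0],[0,0,0,0,0]])

```text
clock: 4.9
position: [579.3, 190.2, 165.6]
ee_rot: [0.981, -0.195, 0.003, -0.002]
contact_force: [0.6, 0.7, -0.4]
gripper_width: 11.5
```

```bash
python3 -c "
from h import *
to([536.5,-228,160],8)"
```

```text
t 4.9 pos [579.33 190.21 165.61] yaw -22.47 z [ 0.0071  0.0036 -1.    ] F [ 0.62  0.73 -0.43] M [-0.   -0.07  0.03] w 11.49 q [ 0.58  0.41 -0.13  0.   -1.02  0.6 ]
tool delta mm [120.22 402.86   3.82] turn tool-z deg -30.47
```

Request:
drive_tool(steps=[[0.006,0.02,0,0,0],[0.012,0.04,0,0,0],[0.012,0.04,0,0,0],[0.012,0.04,0,0,0],[0.012,0.04,0,0,0],[0.012,0.04,0,0,0],[0.012,0.04,0,0,0],[0.012,0.04,0,0,0],[0.012,0.04,0,0,0],[0.012,0.04,0,0,0],[0.006,0.022,0,0,0],[0,0,0,-5,0],[0,0,0,-5,0],[0,0,0,-5,0],[0,0,0,-5,0],[0,0,0,-5,0],[0,0,0,-5.4,0],[0,0,0,0,0],[0,0,0,0,0]])

```text
clock: 6.8
position: [533.5, -228.2, 160.5]
ee_rot: [0.998, 0.068, -0.001, -0.0]
contact_force: [-0.3, 0.2, -0.2]
gripper_width: 11.5
```

```bash
python3 -c "
from h import *
to([536.5,-228,100],8)"
```

```text
t 6.8 pos [ 533.53 -228.24  160.48] yaw 7.75 z [-1.8e-03  5.0e-04 -1.0e+00] F [-0.33  0.21 -0.22] M [ 0.01 -0.03  0.02] w 11.53 q [-0.13  0.37 -0.2  -0.   -1.    1.83]
tool delta mm [ 3.08  0.21 60.48] turn tool-z deg -0.25
```

Request:
drive_tool(steps=[[0.0015,0,0.01,-0.1,0],[0.0015,0,0.02,-0.1,0],[0,0,0.02,0,0],[0,0,0.015,0,0],[0,0,0.008,0,0],[0,0,0,0,0],[0,0,0,0,0]])

```text
clock: 7.5
position: [537.8, -227.7, 88.5]
ee_rot: [0.998, 0.071, 0.0, 0.0]
contact_force: [0.2, 0.2, -0.3]
gripper_width: 11.1
```

```bash
python3 -c "
from h import *
to([536.5,-228,76],8)
im,d=grab('side','side3')
im,d=grab('top','top3')
a=im[155:235,305:390];b=np.load('pics/side3_i.npy')[200:270,255:330]
cv2.imwrite('pics/z5.png',np.hstack([cv2.resize(a,(400,375)),cv2.resize(b,(400,375))]))
"
```

```text
t 7.5 pos [ 537.84 -227.72   88.55] yaw 8.1 z [ 5.e-04 -3.e-04 -1.e+00] F [ 0.23  0.2  -0.32] M [-0.03 -0.04  0.05] w 11.13 q [-0.12  0.45 -0.28  0.   -0.84  1.84]
tool delta mm [-1.37  0.08 12.55] turn tool-z deg 0.1
```

View pics/z5.png

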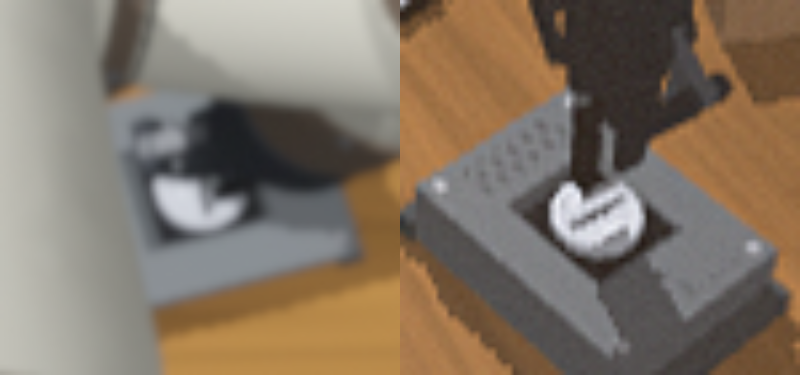

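Request:
drive_tool(steps=[[-0.001,0,0.004,0,0],[0,0,0.004,0,0],[0,0,0.003,0,0],[0,0,0,0,0],[0,0,0,0,0]])

```text
clock: 8.1
position: [536.5, -227.7, 77.2]
ee_rot: [0.998, 0.071, -0.0, 0.0]
contact_force: [0.1, 0.4, -0.7]
gripper_width: 11.3
```

Request:
drive_tool(steps=[[0,0,0.001,0,0],[0,0,0.001,0,0],[0,0,0.001,0,0],[0,0,0,0,0]])

```text
clock: 8.5
position: [536.4, -227.7, 74.2]
ee_rot: [0.998, 0.071, -0.0, -0.0]
contact_force: [-0.2, 0.3, -0.6]
gripper_width: 11.3
```

Request:
drive_tool(steps=[[0,0,0.0007,0,0],[0,0,0,0,0]])

```text
clock: 8.7
position: [536.4, -227.7, 73.6]
ee_rot: [0.998, 0.071, -0.0, -0.0]
contact_force: [-0.8, 0.1, -0.3]
gripper_width: 11.5
```

Request:
drive_tool(steps=[[0,0,0.0007,0,0],[0,0,0,0,0]])

```text
clock: 8.9
position: [536.4, -227.7, 72.8]
ee_rot: [0.998, 0.071, -0.0, -0.0]
contact_force: [-0.6, -0.5, -0.3]
gripper_width: 11.4
```

Request:
drive_tool(steps=[[0,0,0.0005,0,0],[0,0,0,0,0]])

```text
clock: 9.1
position: [536.4, -227.7, 72.4]
ee_rot: [0.998, 0.071, -0.0, -0.0]
contact_force: [0.1, -0.2, -0.9]
gripper_width: 11.3
```

Request:
drive_tool(steps=[[0,0,0.0005,0,0],[0,0,0,0,0]])

```text
clock: 9.3
position: [536.4, -227.7, 71.9]
ee_rot: [0.998, 0.071, -0.0, -0.0]
contact_force: [-0.1, -0.1, -0.5]
gripper_width: 11.3
```

Request:
drive_tool(steps=[[0,0,0.0007,0,0],[0,0,0,0,0]])

```text
clock: 9.5
position: [536.4, -227.7, 71.1]
ee_rot: [0.998, 0.071, -0.0, -0.0]
contact_force: [0.6, 0.2, -1.0]
gripper_width: 11.4
```

Request:
drive_tool(steps=[[0,0,0.0007,0,0],[0,0,0,0,0]])

```text
clock: 9.7
position: [536.4, -227.7, 70.4]
ee_rot: [0.998, 0.071, -0.0, -0.0]
contact_force: [-0.6, 0.8, -0.5]
gripper_width: 11.2
```

Request:
drive_tool(steps=[[0,0,0.0007,0,0],[0,0,0,0,0]])

```text
clock: 9.9
position: [536.4, -227.7, 69.7]
ee_rot: [0.998, 0.071, -0.0, -0.0]
contact_force: [-0.5, -0.2, -1.4]
gripper_width: 11.0
```

Request:
drive_tool(steps=[[0,0,0.0007,0,0],[0,0,0,0,0]])

```text
clock: 10.1
position: [536.4, -227.7, 69.0]
ee_rot: [0.998, 0.071, -0.0, -0.0]
contact_force: [0.9, 0.0, 0.1]
gripper_width: 11.1
```

Request:
drive_tool(steps=[[0,0,0.0007,0,0],[0,0,0,0,0]])

```text
clock: 10.3
position: [536.4, -227.7, 68.3]
ee_rot: [0.998, 0.071, -0.0, -0.0]
contact_force: [1.2, 0.5, 0.6]
gripper_width: 11.2
```

Request:
drive_tool(steps=[[0,0,0.0007,0,0],[0,0,0,0,0]])

```text
clock: 10.5
position: [536.4, -227.7, 67.6]
ee_rot: [0.998, 0.071, -0.0, -0.0]
contact_force: [-0.0, 1.0, -1.2]
gripper_width: 11.3
```

Request:
drive_tool(steps=[[0,0,0.0007,0,0],[0,0,0,0,0]])

```text
clock: 10.7
position: [536.6, -227.8, 67.4]
ee_rot: [0.997, 0.071, 0.0, 0.0]
contact_force: [-0.8, 0.9, 2.3]
gripper_width: 11.1
```

Request:
drive_tool(steps=[[0,0,0.0005,0,0],[0,0,0,0,0]])

```text
clock: 10.9
position: [536.6, -227.8, 67.0]
ee_rot: [0.997, 0.071, 0.0, 0.0]
contact_force: [-0.4, 0.4, 4.5]
gripper_width: 11.2
```

Request:
drive_tool(steps=[[0,0,0.0007,0,0],[0,0,0.0005,0,0],[0,0,0,0,0]])

```text
clock: 11.2
position: [536.7, -227.8, 65.7]
ee_rot: [0.997, 0.071, 0.0, 0.0]
contact_force: [-2.1, 0.0, 5.5]
gripper_width: 11.5
```

Request:
drive_tool(steps=[[0,0,0.0007,0,0],[0,0,0.0005,0,0],[0,0,0,0,0]])

```text
clock: 11.5
position: [536.7, -227.8, 64.8]
ee_rot: [0.997, 0.071, 0.0, 0.0]
contact_force: [-0.7, 1.7, 6.4]
gripper_width: 11.0
```

```bash
python3 -c "
from h import *
st()"
```

```text
t 11.5 pos [ 536.72 -227.84   64.77] yaw 8.12 z [ 6.e-04 -4.e-04 -1.e+00] F [-0.69  1.68  6.35] M [0.28 0.63 0.02] w 10.98 q [-0.12  0.48 -0.3   0.   -0.78  1.84]
```

Request:
drive_tool(steps=[[0,0,0.0005,0,0],[0,0,0.0004,0,0],[0,0,0,0,0],[0,0,0,0,0]])

```text
clock: 11.9
position: [536.8, -227.8, 64.1]
ee_rot: [0.997, 0.071, 0.0, 0.0]
contact_force: [-1.5, 0.2, 8.3]
gripper_width: 11.0
```

Request:
drive_tool(steps=[[0,0,0.0004,0,0],[0,0,0,0,0],[0,0,0,0,0]])

```text
clock: 12.2
position: [536.8, -227.8, 63.8]
ee_rot: [0.997, 0.071, 0.0, 0.0]
contact_force: [-1.6, 0.4, 8.4]
gripper_width: 11.4
```

```bash
python3 -c "
from h import *
st()"
```

```text
t 12.2 pos [ 536.78 -227.84   63.76] yaw 8.12 z [ 7.e-04 -5.e-04 -1.e+00] F [-1.55  0.43  8.36] M [ 0.37  0.69 -0.02] w 11.38 q [-0.12  0.48 -0.3   0.   -0.78  1.84]
```

Request:
drive_tool(steps=[[0,0,0.0004,0,0],[0,0,0.0003,0,0],[0,0,0,0,0],[0,0,0,0,0]])

```text
clock: 12.6
position: [536.7, -227.8, 63.2]
ee_rot: [0.997, 0.071, 0.0, 0.0]
contact_force: [-2.5, 1.3, 8.3]
gripper_width: 11.1
```

Request:
drive_tool(steps=[[0,0,0,2,0],[0,0,0,2,0],[0,0,0,2,0],[0,0,0,2,0],[0,0,0,2,0],[0,0,0,2,0],[0,0,0,2,0],[0,0,0,0,0]])

```text
clock: 13.4
position: [537.0, -228.2, 63.4]
ee_rot: [0.999, -0.051, 0.001, 0.001]
contact_force: [-1.3, -0.4, 7.7]
gripper_width: 11.3
```

```bash
python3 -c "
from h import *
st()"
```

```text
t 13.4 pos [ 537.04 -228.19   63.35] yaw -5.89 z [ 0.0014 -0.0011 -1.    ] F [-1.34 -0.41  7.68] M [0.05 0.74 0.02] w 11.34 q [-0.12  0.49 -0.3   0.   -0.78  1.59]
```

Request:
drive_tool(steps=[[0,0,0.0003,0,0],[0,0,0.0003,0,0],[0,0,0,0,0]])

```text
clock: 13.7
position: [537.1, -228.2, 62.8]
ee_rot: [0.999, -0.051, 0.001, 0.001]
contact_force: [-2.6, 0.1, 8.8]
gripper_width: 11.4
```

Request:
drive_tool(steps=[[0,0,0,2,0],[0,0,0,2,0],[0,0,0,2,0],[0,0,0,2,0],[0,0,0,0,0]])

```text
clock: 14.2
position: [537.0, -228.3, 62.9]
ee_rot: [0.993, -0.121, 0.001, 0.001]
contact_force: [-2.8, -0.2, 9.9]
gripper_width: 11.0
```

```bash
python3 -c "
from h import *
st()"
```

```text
t 14.2 pos [ 536.98 -228.28   62.87] yaw -13.88 z [ 0.0012 -0.0012 -1.    ] F [-2.83 -0.15  9.87] M [-0.03  0.67  0.05] w 11.04 q [-0.12  0.49 -0.3   0.   -0.78  1.45]
```

Request:
drive_tool(steps=[[0,0,0,2.5,0],[0,0,0,2.5,0],[0,0,0,2.5,0],[0,0,0,2.5,0],[0,0,0,0,0]])

```text
clock: 14.7
position: [536.9, -228.4, 62.9]
ee_rot: [0.978, -0.207, 0.001, 0.001]
contact_force: [-3.1, -0.5, 9.0]
gripper_width: 11.2
```

```bash
python3 -c "
from h import *
st()"
```

```text
t 14.7 pos [ 536.86 -228.36   62.87] yaw -23.9 z [ 0.001  -0.0013 -1.    ] F [-3.11 -0.47  9.01] M [-0.21  0.8   0.01] w 11.17 q [-0.12  0.49 -0.3   0.   -0.78  1.28]
```

Request:
drive_tool(steps=[[0,0,0,2.5,0],[0,0,0,2.5,0],[0,0,0,2.5,0],[0,0,0,2.5,0],[0,0,0,2.5,0],[0,0,0,2.5,0],[0,0,0,0,0]])

```text
clock: 15.4
position: [536.6, -228.5, 62.8]
ee_rot: [0.943, -0.333, 0.0, 0.001]
contact_force: [-4.3, -0.3, 8.1]
gripper_width: 11.5
```

```bash
python3 -c "
from h import *
st()"
```

```text
t 15.4 pos [ 536.6  -228.48   62.79] yaw -38.9 z [ 4.0e-04 -1.4e-03 -1.0e+00] F [-4.26 -0.29  8.14] M [-0.31  0.98 -0.  ] w 11.53 q [-0.12  0.49 -0.3   0.   -0.78  1.01]
```

```bash
python3 -c "
from h import *
im,d=grab('side','side4')
im2,d=grab('top','top4')
cv2.imwrite('pics/z6.png',np.hstack([cv2.resize(im2[155:235,305:390],(400,375)),cv2.resize(im[200:270,255:330],(400,375),interpolation=2)]))
"
```

```text
(no output)
```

View pics/z6.png

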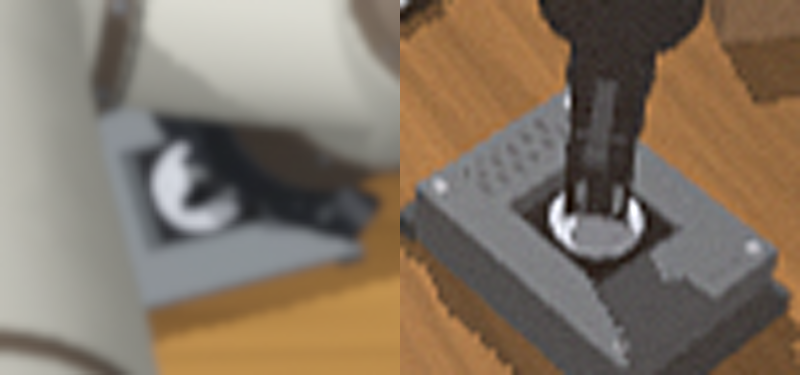

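Request:
drive_tool(steps=[[-0.0003,0.0003,0,2.5,0],[0,0,0,2.5,0],[0,0,0,2.5,0],[0,0,0,2.5,0],[0,0,0,2.5,0],[0,0,0,2.5,0],[0,0,0,0,0]])

```text
clock: 16.2
position: [536.3, -228.5, 62.8]
ee_rot: [0.891, -0.453, 0.001, 0.0]
contact_force: [-2.3, -0.6, 8.6]
gripper_width: 11.5
```

```bash
python3 -c "
from h import *
st()"
```

```text
t 16.2 pos [ 536.28 -228.55   62.81] yaw -53.9 z [ 6.0e-04 -1.4e-03 -1.0e+00] F [-2.33 -0.63  8.6 ] M [-0.36  0.88 -0.03] w 11.49 q [-0.12  0.49 -0.31  0.   -0.78  0.75]
```

Request:
drive_tool(steps=[[0,0,0,2.5,0],[0,0,0,2.5,0],[0,0,0,2.5,0],[0,0,0,2.5,0],[0,0,0,2.5,0],[0,0,0,2.5,0],[0,0,0,2,0],[0,0,0,0,0]])

```text
clock: 17.0
position: [536.0, -228.5, 62.7]
ee_rot: [0.815, -0.58, 0.0, 0.001]
contact_force: [-3.9, -0.6, 9.4]
gripper_width: 11.1
```

```bash
python3 -c "
from h import *
st()"
```

```text
t 17.0 pos [ 535.98 -228.54   62.72] yaw -70.89 z [-0.     -0.0013 -1.    ] F [-3.94 -0.64  9.37] M [-0.35  1.07  0.  ] w 11.08 q [-0.12  0.49 -0.31  0.   -0.78  0.46]
```

Request:
drive_tool(steps=[[0,0,0,1,0],[0,0,0,0,0]])

```text
clock: 17.2
position: [536.0, -228.5, 62.7]
ee_rot: [0.81, -0.587, 0.0, 0.001]
contact_force: [-2.3, -1.4, 9.6]
gripper_width: 11.4
```

```bash
python3 -c "
from h import *
st()"
```

```text
t 17.2 pos [ 535.97 -228.54   62.73] yaw -71.88 z [-0.     -0.0013 -1.    ] F [-2.25 -1.41  9.62] M [-0.41  0.99  0.  ] w 11.44 q [-0.12  0.49 -0.31  0.   -0.78  0.44]
```

Request:
drive_tool(steps=[[0,0,0,1,0],[0,0,0,0,0]])

```text
clock: 17.4
position: [535.9, -228.6, 62.7]
ee_rot: [0.804, -0.594, 0.0, 0.001]
contact_force: [-3.6, -1.0, 9.0]
gripper_width: 10.9
```

```bash
python3 -c "
from h import *
st()"
```

```text
t 17.4 pos [ 535.94 -228.55   62.74] yaw -72.88 z [-1.0e-04 -1.3e-03 -1.0e+00] F [-3.58 -1.02  8.95] M [-0.4   1.05  0.05] w 10.94 q [-0.12  0.49 -0.31  0.   -0.78  0.42]
```

Request:
drive_tool(steps=[[0,0,-0.001,0,0],[0,0,-0.001,0,0],[0,0,0,0,0]])

```text
clock: 17.7
position: [535.9, -228.5, 64.5]
ee_rot: [0.805, -0.594, 0.0, 0.0]
contact_force: [-3.0, -1.2, 7.4]
gripper_width: 11.3
```

Request:
drive_tool(steps=[[0,0,-0.001,0,0],[0,0,-0.0005,0,0],[0,0,0,0,0]])

```text
clock: 18.0
position: [535.9, -228.5, 65.6]
ee_rot: [0.804, -0.594, 0.0, 0.0]
contact_force: [-2.1, -1.9, 5.6]
gripper_width: 11.4
```

Request:
drive_tool(steps=[[0,0,-0.0005,0,0],[0,0,-0.0005,0,0],[0,0,0,0,0]])

```text
clock: 18.3
position: [535.9, -228.4, 66.4]
ee_rot: [0.804, -0.594, 0.0, 0.0]
contact_force: [-2.1, -1.6, 4.4]
gripper_width: 11.4
```

```bash
python3 -c "
from h import *
st()"
```

```text
t 18.3 pos [ 535.92 -228.42   66.4 ] yaw -72.89 z [-1.e-04 -8.e-04 -1.e+00] F [-2.13 -1.61  4.35] M [-0.65  0.65 -0.04] w 11.41 q [-0.12  0.48 -0.3   0.   -0.79  0.42]
```

Request:
drive_tool(steps=[[0,0,-0.001,0,0],[0,0,-0.001,0,0],[0,0,-0.002,0,0],[0,0,-0.002,0,0],[0,0,-0.003,0,0],[0,0,-0.003,0,0],[0,0,0,0,0]])

```text
clock: 19.0
position: [536.5, -227.7, 78.5]
ee_rot: [0.804, -0.594, 0.001, -0.0]
contact_force: [0.5, -0.6, -0.6]
gripper_width: 11.1
```

Request:
drive_tool(steps=[[0,0,-0.01,0,0],[0,0,-0.02,0,0],[0,0,-0.02,0,0],[0,0,-0.02,0,0],[0,0,-0.015,0,0],[0,0,0,0,0]])

```text
clock: 19.6
position: [537.6, -228.2, 166.2]
ee_rot: [0.804, -0.594, 0.003, -0.001]
contact_force: [0.7, 0.3, -1.4]
gripper_width: 11.2
```

```bash
python3 -c "
from h import *
im,d=grab('side','side5')
im2,d2=grab('top','top5')
cv2.imwrite('pics/z7.png',np.hstack([cv2.resize(im2[155:235,305:390],(400,375)),cv2.resize(im[170:275,250:330],(400,525),interpolation=2)[150:]]))
C=cloud('side',d)[205:285,245:335].reshape(-1,3);q=C[(C[:,2]>43.5)&(C[:,2]<52)&(abs(C[:,0]-536)<28)&(abs(C[:,1]+228)<28)];print(len(q),np.median(q[:,2]))
to([577.5,189.35,163],-22.5)
"
```

```text
198 47.52380439852641
t 19.7 pos [ 535.84 -227.59  163.12] yaw -72.92 z [ 4.e-04  4.e-04 -1.e+00] F [-0.16 -0.02 -0.18] M [0.02 0.04 0.01] w 11.17 q [-0.12  0.37 -0.2  -0.   -1.    0.42]
tool delta mm [-3.8631e+02 -1.6231e+02  3.0000e-01] turn tool-z deg -50.42
```

View pics/z7.png

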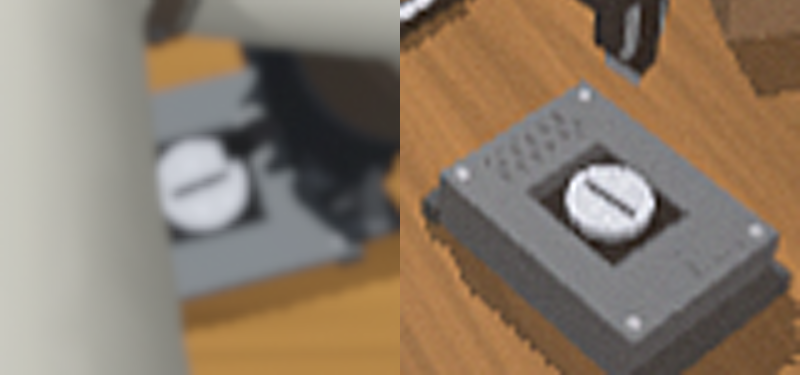

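Request:
drive_tool(steps=[[0,0,0,-5,0],[0,0,0,-5,0],[0,0,0,-5,0],[0,0,0,-5,0],[0,0,0,-5,0],[0,0,0,-5,0],[0,0,0,-5,0],[0,0,0,-5,0],[0,0,0,-5,0],[0,0,0,-5.4,0],[0,0,0,0,0]])

```text
clock: 20.8
position: [535.3, -227.6, 161.6]
ee_rot: [0.981, -0.195, -0.001, -0.0]
contact_force: [-0.2, 0.3, -0.5]
gripper_width: 11.2
```

Request:
drive_tool(steps=[[-0.006,-0.02,0,0,0],[-0.012,-0.04,0,0,0],[-0.012,-0.04,0,0,0],[-0.012,-0.04,0,0,0],[-0.012,-0.04,0,0,0],[-0.012,-0.04,0,0,0],[-0.012,-0.04,0,0,0],[-0.012,-0.04,0,0,0],[-0.012,-0.04,0,0,0],[-0.012,-0.04,0,0,0],[-0.006,-0.02,0,0,0],[0,0,0,0,0],[0,0,0,0,0]])

```text
clock: 22.1
position: [577.7, 187.4, 162.2]
ee_rot: [0.981, -0.195, -0.001, 0.001]
contact_force: [0.3, -0.3, -0.1]
gripper_width: 11.1
```

```bash
python3 -c "
from h import *
to([577.5,189.35,70],-22.5)"
```

```text
t 22.1 pos [577.67 187.39 162.16] yaw -22.54 z [-0.0019 -0.0011 -1.    ] F [ 0.31 -0.31 -0.06] M [ 0.01  0.02 -0.03] w 11.09 q [ 0.58  0.41 -0.13 -0.   -1.03  0.6 ]
tool delta mm [-0.79 -1.9  92.16] turn tool-z deg -0.04
```

Request:
drive_tool(steps=[[-0.0008,-0.0019,0.01,0,0],[0,0,0.02,0,0],[0,0,0.02,0,0],[0,0,0.02,0,0],[0,0,0.015,0,0],[0,0,0.008,0,0],[0,0,0,0,0],[0,0,0,0,0]])

```text
clock: 22.9
position: [578.7, 189.4, 70.4]
ee_rot: [0.981, -0.195, 0.0, -0.0]
contact_force: [-0.1, 0.5, -0.7]
gripper_width: 11.4
```

```bash
python3 -c "
from h import *
to([577.5,189.35,60],-22.5)
im,d=grab('side','side6')
im2,d2=grab('top','top6')
cv2.imwrite('pics/z8.png',np.hstack([cv2.resize(im2[140:220,140:225],(400,375),interpolation=2),cv2.resize(im[125:185,208:272],(400,375),interpolation=2)]))
"
```

```text
t 22.9 pos [578.65 189.36  70.41] yaw -22.54 z [ 7.e-04  1.e-04 -1.e+00] F [-0.07  0.54 -0.73] M [-0.04  0.02 -0.03] w 11.37 q [ 0.58  0.51 -0.23  0.   -0.83  0.6 ]
tool delta mm [-1.07  0.45 10.41] turn tool-z deg -0.04
```

View pics/z8.png

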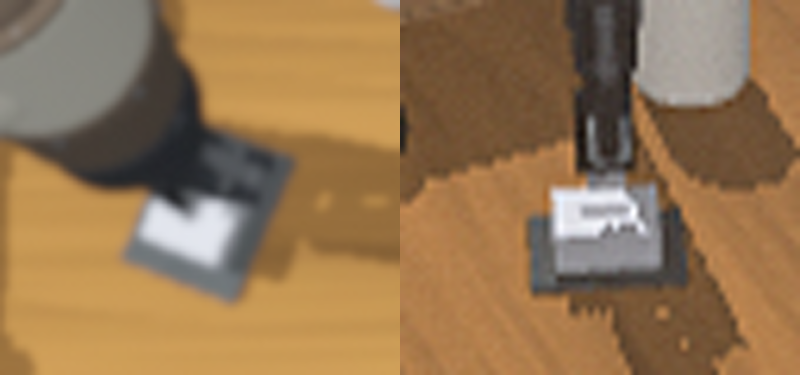

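Request:
drive_tool(steps=[[-0.001,0.0004,0.004,0,0],[0,0,0.004,0,0],[0,0,0.002,0,0],[0,0,0,0,0],[0,0,0,0,0]])

```text
clock: 23.5
position: [577.2, 189.8, 59.9]
ee_rot: [0.981, -0.195, -0.0, 0.0]
contact_force: [-0.5, 0.4, -0.7]
gripper_width: 11.4
```

```bash
python3 -c "
from h import *
to([577.5,189.35,54],-22.5)"
```

```text
t 23.5 pos [577.22 189.85  59.94] yaw -22.49 z [-0.e+00 -1.e-04 -1.e+00] F [-0.5   0.36 -0.72] M [ 0.03 -0.03  0.02] w 11.37 q [ 0.58  0.52 -0.24  0.   -0.81  0.59]
tool delta mm [0.45 0.35 5.94] turn tool-z deg 0.01
```

Request:
drive_tool(steps=[[0.0004,0.0004,0.001,0,0],[0,0,0.0015,0,0],[0,0,0.0015,0,0],[0,0,0.0015,0,0],[0,0,0,0,0]])

```text
clock: 24.0
position: [577.2, 189.2, 54.2]
ee_rot: [0.981, -0.195, -0.0, 0.0]
contact_force: [-0.2, -0.7, -1.7]
gripper_width: 11.5
```

Request:
drive_tool(steps=[[0,0,0.0015,0,0],[0,0,0.001,0,0],[0,0,0,0,0]])

```text
clock: 24.3
position: [577.3, 189.2, 51.8]
ee_rot: [0.981, -0.195, -0.0, 0.0]
contact_force: [-0.2, 0.2, -0.7]
gripper_width: 11.2
```

Request:
drive_tool(steps=[[0,0,0.0015,0,0],[0,0,0.001,0,0],[0,0,0,0,0]])

```text
clock: 24.6
position: [577.3, 189.2, 49.3]
ee_rot: [0.981, -0.195, -0.0, 0.0]
contact_force: [0.1, 0.7, -0.9]
gripper_width: 11.5
```

Request:
drive_tool(steps=[[0,0,0.002,0,0],[0,0,0.002,0,0],[0,0,0.0015,0,0],[0,0,0,0,0]])

```text
clock: 25.0
position: [577.2, 189.1, 43.6]
ee_rot: [0.981, -0.195, -0.0, 0.0]
contact_force: [-0.2, 0.4, -0.4]
gripper_width: 11.5
```

Request:
drive_tool(steps=[[0,0,0.001,0,0],[0,0,0.0007,0,0],[0,0,0,0,0]])

```text
clock: 25.3
position: [577.3, 189.2, 42.2]
ee_rot: [0.981, -0.195, -0.0, 0.0]
contact_force: [0.9, -0.1, 0.2]
gripper_width: 11.6
```

Request:
drive_tool(steps=[[0,0,0.0005,0,0],[0,0,0,0,0]])

```text
clock: 25.5
position: [577.4, 189.3, 41.8]
ee_rot: [0.981, -0.195, -0.0, -0.0]
contact_force: [-0.5, 0.1, -0.1]
gripper_width: 11.4
```

Request:
drive_tool(steps=[[0,0,0.0005,0,0],[0,0,0,0,0]])

```text
clock: 25.7
position: [577.5, 189.3, 41.4]
ee_rot: [0.981, -0.195, 0.0, -0.0]
contact_force: [-0.2, -0.3, -0.9]
gripper_width: 11.3
```

Request:
drive_tool(steps=[[0,0,0.0003,0,0],[0,0,0.0003,0,0],[0,0,0,0,0]])

```text
clock: 26.0
position: [577.5, 189.3, 41.4]
ee_rot: [0.981, -0.195, 0.0, -0.0]
contact_force: [-1.3, -0.6, 4.7]
gripper_width: 11.2
```

Request:
drive_tool(steps=[[0,0,0.0003,0,0],[0,0,0.0003,0,0],[0,0,0,0,0]])

```text
clock: 26.3
position: [577.5, 189.3, 41.4]
ee_rot: [0.981, -0.195, 0.0, -0.0]
contact_force: [-3.7, -0.5, 9.0]
gripper_width: 11.4
```

Seated at the same height as at the pick (41.4 mm). I'll ease off, release the key and lift.

Request:
drive_tool(steps=[[0,0,-0.0006,0,0],[0,0,0,0,0],[0,0,0,0,0.0125],[0,0,0,0,0.015],[0,0,0,0,0.02],[0,0,0,0,0.03],[0,0,0,0,0.04],[0,0,0,0,0.045],[0,0,0,0,0.045]])

```text
clock: 27.2
position: [577.4, 189.3, 40.7]
ee_rot: [0.981, -0.195, -0.0, 0.0]
contact_force: [-0.5, -0.2, 1.2]
gripper_width: 45.7
```

Request:
drive_tool(steps=[[0,0,-0.005,0,0.045],[0,0,-0.01,0,0.045],[0,0,-0.015,0,0.045],[0,0,-0.02,0,0.045],[0,0,-0.02,0,0.045],[0,0,-0.02,0,0.045],[0,0,-0.02,0,0.045],[0,0,-0.02,0,0.045],[0,0,-0.02,0,0.045],[-0.03,0,0,0,0.045],[-0.03,0,0,0,0.045],[-0.03,0,0,0,0.045],[-0.03,0,0,0,0.045],[0,0,0,0,0.045],[0,0,0,0,0.045]])

```text
clock: 28.7
position: [466.6, 235.6, 192.0]
ee_rot: [0.981, -0.194, 0.001, -0.001]
contact_force: [-0.2, -0.3, 0.4]
gripper_width: 45.0
```

```bash
python3 -c "
from h import *
st()
im,d=grab('side','side7')
im2,d2=grab('top','top7')
for n,dd,b in(('top',d2,(160,160,210,210)),('side',d,(220,140,260,180))):
  P=cloud(n,dd)[b[1]:b[3],b[0]:b[2]].reshape(-1,3)
  for lo,hi in((26,34),(72,84),(40,84)):
    Q=P[(P[:,2]>lo)&(P[:,2]<hi)&(abs(P[:,0]-577)<40)&(abs(P[:,1]-190)<40)]
    if len(Q)>3: print(n,lo,hi,len(Q),Q.mean(0).round(1),cv2.minAreaRect(Q[:,:2].astype(np.float32)))
C=cloud('side',d)[205:285,245:335].reshape(-1,3);q=C[(C[:,2]>44)&(C[:,2]<52)&(abs(C[:,0]-536)<28)&(abs(C[:,1]+228)<28)];print('cap z',len(q),np.median(q[:,2]))
cv2.imwrite('pics/s7.png',im);cv2.imwrite('pics/z9.png',np.hstack([cv2.resize(im[205:285,245:335],(400,375),interpolation=2),cv2.resize(im[130:190,208:272],(400,375),interpolation=2)]))
"
```

```text
t 28.7 pos [466.6  235.6  191.98] yaw -22.42 z [ 0.0018  0.0012 -1.    ] F [-0.22 -0.31  0.4 ] M [-0.02 -0.03 -0.01] w 45.02 q [ 0.78  0.24 -0.3   0.   -1.02  0.4 ]
top 26 34 251 [573.  186.7  29.8] ((577.356689453125, 191.14732360839844), (44.79608154296875, 60.59926223754883), 68.95987701416016)
top 72 84 71 [577.2 190.   79.2] ((577.5306396484375, 190.89060974121094), (12.462074279785156, 31.832483291625977), 68.93470764160156)
top 40 84 117 [575.8 188.9  70.2] ((577.34765625, 191.01251220703125), (12.53041934967041, 32.20481872558594), 68.22251892089844)
side 26 34 92 [574.4 182.7  28.2] ((575.6416625976562, 187.6275634765625), (45.75920867919922, 59.65863800048828), 69.38607788085938)
side 72 84 28 [576.1 186.   76.6] ((576.0714721679688, 187.48277282714844), (13.507972717285156, 27.64256477355957), 64.68315887451172)
side 40 84 97 [574.  184.1  62.3] ((574.5781860351562, 185.93467712402344), (17.583858489990234, 29.01829719543457), 64.68315887451172)
cap z 193 47.456205401606326
```

View pics/z9.png

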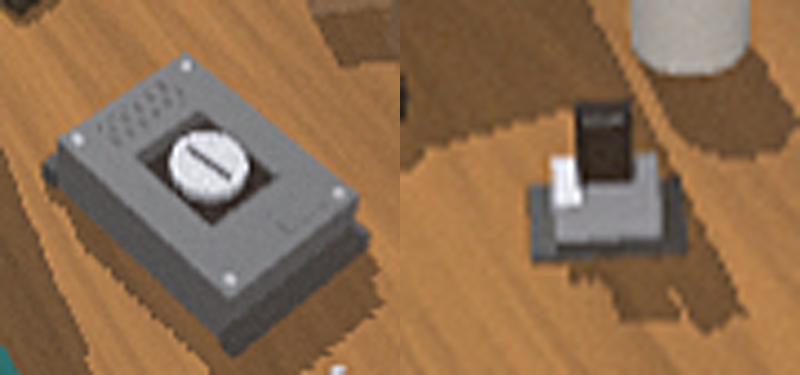

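View pics/top7.png

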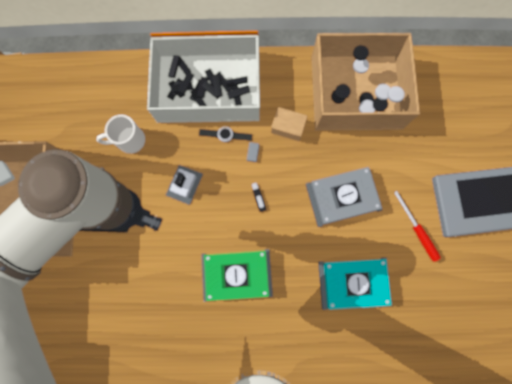

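```bash
python3 - <<'E'
from h import *
N=240;o=np.array([536.,-226.])
jj,ii=np.mgrid[0:N,0:N]; W=np.c_[o[0]+30-jj.ravel()*.25,o[1]+30-ii.ravel()*.25,np.full(N*N,48.)]
for n in('top','side'):
    uv=proj(n,W).astype(np.float32).reshape(N,N,2); im=np.load(f'pics/{n}7_i.npy'); r=cv2.remap(im,uv[...,0],uv[...,1],cv2.INTER_CUBIC); g=cv2.cvtColor(r,6)
    c=(120,120) if n=='top' else (134,120)
    yy,xx=np.nonzero((g<165)&((np.hypot(ii-c[0],jj-c[1])*.25)<16)); X=np.c_[-yy,-xx].astype(float)
    ev=np.linalg.eigh(np.cov(X.T))[1]; a=np.degrees(np.arctan2(ev[1,1],ev[0,1])); print(n,len(X),a%180-180,'cap rad',np.radians(13.45-(a%180-180)))
E
```

```text
top 869 -69.75029902740756 cap rad 1.452119156672098
side 2583 -70.33816293454234 cap rad 1.462379317405238
```

Both views give the cap at about 1.45 rad and sprung up. The key is home and the other things have not moved, so I'm handing in.

```bash
python3 -c "
from h import *
print(arm.job_done()); st()"
```

```text
the job is handed in; nothing more can be done
None
the job is handed in; nothing more can be done
```

The hatch is locked and the key is back in its holder. I handed the job in at about 28.8 s on the robot's clock, well under the 72 s limit; no verdict was reported.

**What I did:**
- I took the key from its holder and lowered it at the slot position from the two views. The blade dropped straight in, with no contact until the slot floor at the predicted height.
- I pressed the cap down about 4 mm, and the highest downward force I read there was about 10 N. I then turned the key clockwise about 81° and let the cap spring up.
- I set the key back in the holder at the same tool height as at the pick (41.4 mm), released it and moved the arm clear.

**Last checks:**
- **Cap angle:** about 1.45 rad (top view) and 1.46 rad (side view), against the 1.2 rad needed.
- **Cap height:** the top face measured 47.5 mm against 48 mm nominal, so it is sprung up.
- **Key:** top at about 79 mm and within 0.3 mm of where it started in the top view. It looks upright in the side view.
- **Other things:** none appears moved in the top picture, judged by eye rather than measured. The glasses case was hidden behind the arm in that last picture, so I did not confirm it.

**Disagreements:**
- The two cameras differed by 2–3 mm in y. The arm's own contact positions lay between them.
- The wrist torque about the vertical stayed near zero during the turn, so it did not show the cap turning. I relied on the picture taken after lifting the key.
- The first fast descent to the holder left the arm about 5 mm off. I corrected it before gripping.

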